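Push the doorbell unit home into its charging bay

ROBOT

A 7-joint arm with a two-finger parallel gripper is mounted at the origin on the work surface. World frame = base frame: x ahead of the robot, y to its left, z up, the work surface at z = 0. Lengths are in m, angles in rad, forces in N, time in s.
With the tool pointing down it reaches from about 0.4 to 0.85 m from the base axis. Payload 4.5 kg.
Tool frame: the origin (TCP) lies midway between the tips of the shut fingers; the grasp point (between the pads) lies 19 mm behind it; z points along the fingers, y is the line along which they close (so a half turn about z gives the same grasp; the last joint's range is limited). The gripper opens to 88 mm and grips with 3 to 60 N. Pads are 18 mm wide; open, the fingers measure 123 mm over their backs; the gripper's body (75 mm by 187 mm) begins 45 mm behind the grasp point.
Start: joints at [-1.271, 0.689, -0.195, 1.565, 0.157, 0.902, -0.215], TCP at [0.164, 0.603, 0.239] pointing down, gripper open.
Joint ranges: [-3.01, 3.01], [-0.46, 2.08], [-1.47, 1.51], [0.13, 2.56], [-1, 4.14], [0.04, 2.09], [-2.66, 2.66]. Speed limits (rad/s): [2.57, 2.57, 3.14, 3.14, 3.14, 3.14, 3.14].

INTERFACE

Orientations are given as a unit quaternion [x, y, z, w].
In Python, from plant import r gives the robot as it stands.
- The arm moves only by the tool move_arm, never from a script. Its argument "targets" is a list that holds one entry, the list of rows, each a list of 7 numbers: the opening, from 0 (shut) to 1 (fully open), then the shift along the tool's x, y, z in mm, then the turn, a rotation vector about the tool's x, y, z in degrees. In form: [[[claw, dx, dy, dz, ax, ay, az], ...]]. A call has 1 to 10 rows; each row is the pose to reach, as a shift and turn from the pose commanded when the call began, along the tool's axes at that moment; what a row does not reach only later rows make up. A row lasts 1/8 s, in which the tool goes at most 62.5 mm and 10.7 degrees, less where a joint would pass 70% of its speed; a pose out of reach is approached as far as the arm can. A call with a gripper value outside its range is refused whole. The fingers move at their own pace and stop on an object; "newtons" is the grip in N (left out, the last holds). Time passes only in rows, so rows that repeat a pose let the fingers close. It gives the time, the measured TCP pose, the force, the opening and the grip force at its end, in the units of the state.
- r.get_state(): the state, without advancing time (a new reading comes with each control period).
- r.snapshot(name): name is "scene" or "top" or "wrist"; returns the picture (384x512x3 uint8, red, green, blue); there is no depth.
- r.camera_info(name): a dict with "fx", "fy", "cx", "cy" (pixels), "k1" (the pictures are not rectified: a ray, as slopes to the right and down, at radius r is drawn at 1 + k1 r^2 times it, then the intrinsics apply), "R" (3x3) and "t" (3): a world point X has camera coordinates R X + t. Camera axes: x right, y down, z forward; pixel columns grow to the right and rows downward; lengths in m; the calibration is good to about 2 mm. A picture is of the moment at which its call begins: read the wrist's pose just before it. camera_info takes no time and is no camera call; for the wrist camera it gives the pose at the moment of the call.
- r.finish_job(): hands the job in; it is judged then, once.
The state is a dict: "clock": time; "q": joint angles; "qd": joint speeds; "joint_torque": joint torques, N m; "tool_pos": TCP position; "eef_rot": TCP orientation; "contact_force": force on the tool from outside, world axes, zero at the start; "moment": the same for the moment, N m; "opening": opening from 0.0 (shut) to 1.0 (fully open); "finger_force": force on a finger pad.
Only numpy, scipy, OpenCV 4.12 (cv2) and the standard library are available. Lean on these libraries where they do the work, as an engineer would, in place of code of your own. Each camera call takes 0.05 s, during which the arm holds its last target. There are 200 camera calls.

TASK

Push the flat oblong doorbell unit along the shelf into its charging bay, until it sits flush against both the long back rail and the short end stop. Only push it: it stays flat on the shelf and is never lifted or tipped. Leave everything else on the shelf where it is.

Things in the scene. Friction and masses are not known exactly. Their poses are not given: they have to be found in the camera images.
- bell: Doorbell unit: flat oblong chrome box on its back, 100 (x) x 130 (y) x 26 mm high; round button (32 mm, 6 mm proud, 25 mm to +y of centre) and black grille on top. Loose, 0.25 to 0.5 kg, slides with a push of 2 to 8 N. Origin: centre of underside, z up. Starts clear of both bars, to -x and -y of the bay's inner corner in the bay's frame, turned at most 0.4 rad from it.
- bay: Charging bay, fixed: two dark wood bars 24 mm wide, 22 mm high. Origin: their square inner corner at shelf height, z up. Face of the back rail: x = 0, from y = 0 to -340 mm; face of the end stop: y = 0, from x = 0 to -115 mm. A flat dark pad (no step) marks the corner. Unit home: its centre at x -50, y -65 mm here, axes parallel. Turned at most 0.15 rad from the world axes.
- peg_a: Bystander: grey plastic clothes peg lying flat, 75 x 11 x 14 mm, left of the bay. Origin: centre of its underside.
- peg_b: Bystander: the other grey clothes peg, the same, lying just in front of the end stop (about 55 mm from its near end, centre to end). Origin: centre of its underside.
- ornament: Bystander: red glass bead ornament, three beads on a brass foot, 44 mm across, 78 mm tall, left of the bay. Origin: centre of its underside.
- spare_key: Bystander: loose flat brass key, 59 mm long, 4 mm thick, right of the bay. Origin: under the centre of its round bow.
- padlock: Bystander: brass padlock lying flat, body 32 x 44 x 18 mm with a steel shackle, right of the bay. Origin: centre of the body's underside.
- chime: Bystander: round steel chime, 72 mm across, 30 mm high, right of the bay. Origin: centre of its underside.
- dish: Bystander: white china dish, 90 mm across, 30 mm high, left of the bay. Origin: centre of its underside.
There are look-alikes about, which are no part of the job. Leave any pink look-alike of the bell alone.

How it is judged:
At the end, for the whole second after the job is handed in: The doorbell unit lies flat and at rest in the bay's corner, its centre within 4 mm of where it is when touching the back rail and the end stop, and square to them within 0.035 rad (2 degrees) (x of bell in the frame of bay between -0.054 and -0.046 m and y of bell in the frame of bay between -0.069 and -0.061 m and angle between the x axis of bell and the x axis of bay, either way round below 0.035 rad and height (world z) of bell below 0.003 m and angle between bell's own z axis and vertical below 0.03 rad and linear speed of bell below 0.01 m/s).
It fails at once if the doorbell unit is lifted (underside centre more than 8 mm up) or tipped (more than 0.12 rad) (height (world z) of bell above 0.008 m or angle between bell's own z axis and vertical above 0.12 rad).
It fails at once if a bystander (a peg, the ornament, the spare key, the padlock, the chime or the dish) is moved more than 10 mm (distance of any of peg_a, peg_b, ornament, spare_key, padlock, chime, dish from where it was at the start of the episode above 0.01 m).
It also fails if it takes over 48 s, if anything falls off the work surface, if the arm or the gripper's body presses on something with over 40 N, if the wrist force passes 120 N, or if a joint passes its speed limit or range.

## Working session

There is one attempt and no reset: what is moved stays moved. The work goes in short steps, Python scripts to look and compute and a tool call to move; the robot and the scene stay as the last step left them, time stands still between calls to the robot, and variables do not carry over. Pictures are saved under pics/ and viewed, at most 10 in all, crops included, and the job is handed in when it is done.

Besides the shell and the picture viewer there is one more tool, called after "Request:" in YAML: its name, and indented under it one key for each argument. move_arm: Moves the arm, as the interface text tells. Its arguments: {"type":"object","properties":{"targets":{"type":"array","items":{"type":"array","items":{"type":"array","items":{"type":"number"}}}},"newtons":{"type":"number"}},"required":["targets"]}

```bash
mkdir -p pics && ls
python3 - <<'E'
from plant import r
import cv2
for n in ("top","scene"):
    cv2.imwrite(f"pics/{n}0.png", r.snapshot(n)[:,:,::-1])
    c=r.camera_info(n); print(n,c)
s=r.get_state(); print(s)
E
```

```text
pics
top {'fx': 385.0846706767781, 'fy': 385.0846706767781, 'cx': 254.2395905903501, 'cy': 192.90722243118134, 'k1': -0.05880289065618135, 'R': array([[ 2.58580079e-02, -9.99665556e-01, -3.73186680e-04],
       [-9.76639611e-01, -2.51827378e-02, -2.13403139e-01],
       [ 2.13322370e-01,  5.88264895e-03, -9.76964155e-01]]), 't': array([-0.05095185,  0.55504085,  0.91323148])}
scene {'fx': 466.2435763152823, 'fy': 466.2435763152823, 'cx': 255.1861846294918, 'cy': 182.82487503992675, 'k1': -0.02596580900961667, 'R': array([[ 0.74276035,  0.66948845,  0.00960655],
       [ 0.48467678, -0.52771251, -0.69757288],
       [-0.46194749,  0.52278555, -0.71644943]]), 't': array([-0.3752354 , -0.28405653,  1.42517787])}
{'clock': 0.1, 'q': array([-1.27120736,  0.68989416, -0.19452602,  1.56622231,  0.15732306,
        0.90248707, -0.2151125 ]), 'qd': array([ 0.00046153, -0.00193455, -0.00062335, -0.00307765,  0.00016066,
        0.00066321,  0.00082684]), 'joint_torque': array([-2.61799971e-03, -5.28487587e+01, -1.27116613e+00, -1.53834844e+01,
       -5.25231916e-02,  1.97783338e-03,  5.09023880e-05]), 'tool_pos': array([0.16406692, 0.60250674, 0.23799882]), 'eef_rot': array([ 1.32463704e-01,  9.91187527e-01, -8.07630954e-04, -4.21731075e-05]), 'contact_force': array([ 0.13904346,  0.16112065, -0.29211951]), 'moment': array([ 0.0148008 , -0.00660799,  0.00895686]), 'finger_force': 0.0, 'opening': 1.000575414009717}
```

View pics/top0.png

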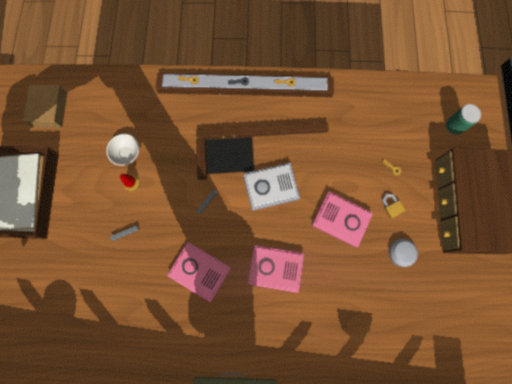

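View pics/scene0.png

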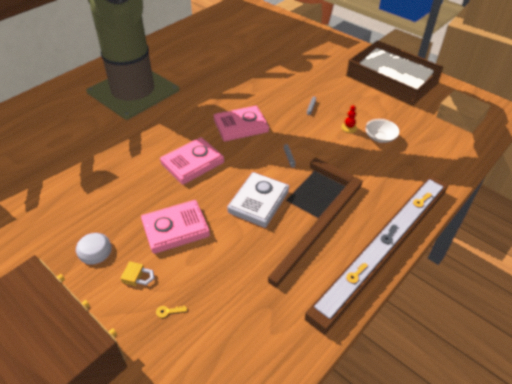

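The top view shows the silver bell at about (271,187). The bay rail runs (200,133)–(328,126), its end stop is near (201,170), the pad is at (229,155) and peg_b at (207,201). The pink look-alikes lie below the bell. I'll write helpers and measure.

```bash
cat > h.py <<'E'
import numpy as np, cv2
from plant import r
def K(c): return np.array([[c['fx'],0,c['cx']],[0,c['fy'],c['cy']],[0,0,1.]])
def rays(c,px):
    p=cv2.undistortPoints(np.array(px,float).reshape(-1,1,2),K(c),np.array([c['k1'],0,0,0]))[:,0]
    d=np.c_[p,np.ones(len(p))]@c['R']; return -c['R'].T@c['t'],d
def onz(c,px,z):
    o,d=rays(c,px); return (o+d*((z-o[2])/d[:,2])[:,None])[:,:2]
def proj(c,X):
    X=np.array(X,float).reshape(-1,3)
    return cv2.projectPoints(X,cv2.Rodrigues(c['R'])[0],c['t'],K(c),np.array([c['k1'],0,0,0,]))[0][:,0]
def tri(c1,p1,c2,p2):
    a,u=rays(c1,[p1]);b,v=rays(c2,[p2]);u=u[0];v=v[0]
    s=np.linalg.lstsq(np.c_[u,-v],b-a,rcond=None)[0]
    P=a+s[0]*u;Q=b+s[1]*v; return (P+Q)/2,np.linalg.norm(P-Q)
E
python3 - <<'E'
from h import *
im=cv2.imread('pics/top0.png'); c=r.camera_info('top')
print(-c['R'].T@c['t'])
hsv=cv2.cvtColor(im,cv2.COLOR_BGR2HSV)
m=((hsv[...,1]<70)&(hsv[...,2]>110)).astype('uint8')
m2=np.zeros_like(m);m2[150:225,235:312]=m[150:225,235:312]
cs=max(cv2.findContours(m2,0,2)[0],key=cv2.contourArea)
rc=cv2.minAreaRect(cs);print(rc);b=cv2.boxPoints(rc);print(b);print(onz(c,b,.026))
crop=im[105:220,185:340];cv2.imwrite('pics/t1.png',cv2.resize(crop,None,fx=5,fy=5,interpolation=cv2.INTER_CUBIC))
s=cv2.imread('pics/scene0.png')[140:295,210:370]
cv2.imwrite('pics/s1.png',cv2.resize(s,None,fx=3.8,fy=3.8,interpolation=cv2.INTER_CUBIC))
E
```

```text
[ 0.34857969 -0.04232958  1.01062287]
((271.2875061035156, 186.10296630859375), (38.07816696166992, 49.83195495605469), 76.67546081542969)
[[242.65439 173.31871]
 [291.14487 161.83412]
 [299.92062 198.88722]
 [251.43015 210.37181]]
[[ 0.61584302 -0.00437046]
 [ 0.65089458 -0.13258509]
 [ 0.55067509 -0.15602089]
 [ 0.5170694  -0.03031967]]
```

View pics/t1.png

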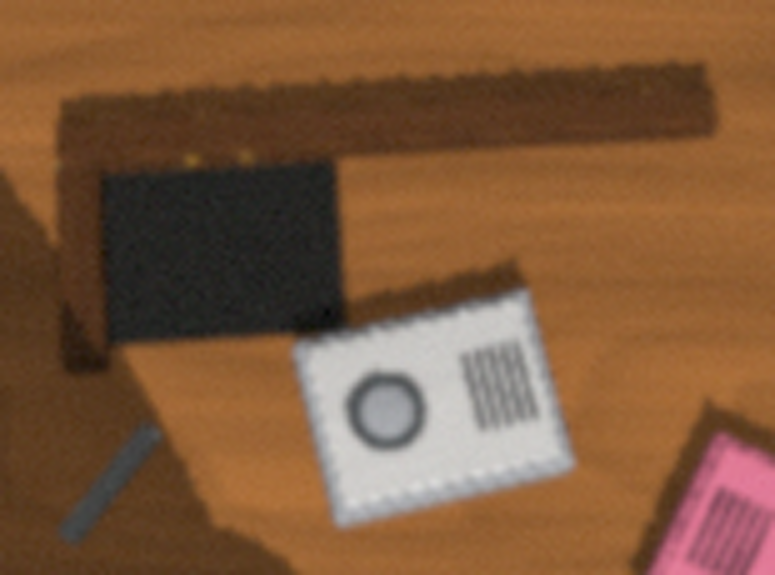

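View pics/s1.png

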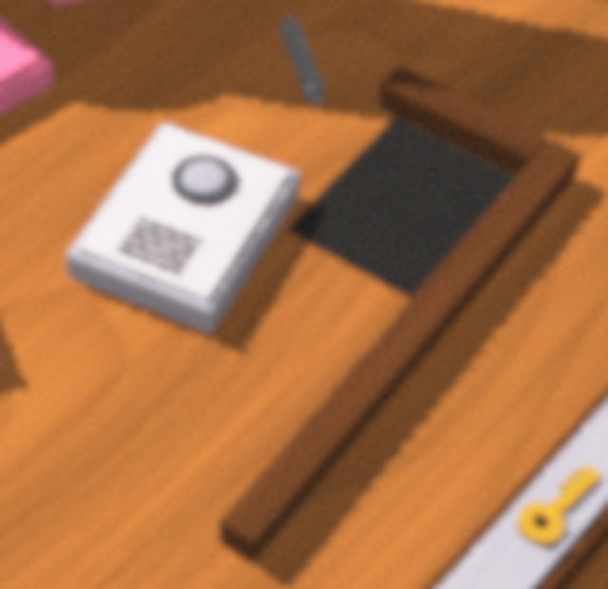

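Run:
```python
from h import *
ct=r.camera_info('top');cs=r.camera_info('scene')
T=lambda p:(np.array(p,float)+.5)/5-.5+[185,105]
S=lambda p:(np.array(p,float)+.5)/3.8-.5+[210,140]
tb=T([(338,518),(297,345),(530,290),(573,462)]); sb=S([(165,125),(298,175),(212,305),(70,255)])
for a,b in zip(tb,sb): print('bell',*tri(ct,a,cs,b))
print('bayouter',*tri(ct,T([(62,103)])[0],cs,S([(577,158)])[0]))
A=onz(ct,tb,.026); print(A, A.mean(0)); 
print('lens',[np.linalg.norm(A[i]-A[(i+1)%4]) for i in range(4)])
print('bell yaw',np.degrees(np.arctan2(*(-(A[3]+A[2]-A[0]-A[1]))*[-1,1])) )
L=onz(ct,T([(103,172),(335,160),(712,135),(108,342)]),0.0);print('bay0 top',L)
S0=onz(cs,S([(510,178),(412,292),(402,118),(222,525)]),0.0);print('bay scene(pad corner hidden?)',S0)
d=L[0]-L[2];print('bay yaw',np.degrees(np.arctan2(-d[0],d[1])))
```

```text
bell [ 0.52493697 -0.03139021  0.0175849 ] 0.0018249838440535264
bell [ 0.61772248 -0.0073747   0.01757461] 0.0007819955572349143
bell [ 0.65048381 -0.1300255   0.02421325] 0.003488377713048674
bell [ 0.55812883 -0.15413358  0.01800321] 0.002398384308223572
bayouter [0.74580993 0.12201946 0.02591068] 0.007477605332059221
[[ 0.52283214 -0.03216031]
 [ 0.61516368 -0.00795614]
 [ 0.64872677 -0.13114148]
 [ 0.55565932 -0.15413185]] [ 0.58559548 -0.08134745]
lens [np.float64(0.09545131828833314), np.float64(0.12767579475064803), np.float64(0.09586503911973453), np.float64(0.12631183287880066)]
bell yaw 15.152677744893026
bay0 top [[ 0.71893248  0.10386728]
 [ 0.72915101 -0.02477147]
 [ 0.74972155 -0.23488849]
 [ 0.62129048  0.09581641]]
bay scene(pad corner hidden?) [[ 0.71113653  0.09782529]
 [ 0.7219745  -0.02292903]
 [ 0.62584424  0.0950635 ]
 [ 0.74487424 -0.22618452]]
bay yaw 5.193268973532098
```

The bell sits about (-147, -170) mm in the bay frame and is turned about +10° from it. My plan is to push with two half-open fingers along bay +x to the rail, then along bay +y to the stop.

```bash
cat >> h.py <<'E'
from scipy.spatial.transform import Rotation as Ro
BC=np.array([.716,.101]); BY=np.radians(5.2)
Rb=np.array([[np.cos(BY),-np.sin(BY)],[np.sin(BY),np.cos(BY)]])
def bay2w(p): return BC+Rb@(np.array(p)/1000)
def w2bay(p): return (np.atleast_2d(p)-BC)@Rb*1000
def goal(bx,by,z,yaw=0):  # tool y along bay y turned by yaw deg, tool down; z mm
    s=r.get_state(); R0=Ro.from_quat(s['eef_rot'])
    a=BY+np.radians(yaw); x=[-np.cos(a),-np.sin(a),0];y=[-np.sin(a),np.cos(a),0]
    G=Ro.from_matrix(np.array([x,y,[0,0,-1]]).T)
    d=R0.inv().apply(np.r_[bay2w((bx,by)),z/1000]-s['tool_pos'])*1000
    print('move',d.round(1),(R0.inv()*G).as_rotvec(degrees=True).round(2))
def here():
    s=r.get_state(); p=s['tool_pos']; y=Ro.from_quat(s['eef_rot']).as_matrix()[:,1]
    print('t',s['clock'],'bay',w2bay(p[:2])[0].round(1),'z',round(p[2]*1000,1),'yaw rel',np.degrees(np.arctan2(-y[0],y[1])-BY).round(2),'F',(Rb.T@s['contact_force'][:2]).round(1),s['contact_force'][2].round(1),'open',round(s['opening'],2))
E
python3 - <<'E'
from h import *
here(); goal(-228,-168,110); goal(-228,60,150)
c=r.camera_info('top')
T=lambda p:(np.array(p,float)+.5)/5-.5+[185,105]
print('pegb',w2bay(onz(c,T([(155,430),(65,540)]),.012)))
print('pink, ornament',w2bay(onz(c,[(277,247),(315,220),(325,190),(128,182)],.026)))
E
```

```text
t 0.1 bay [-504.2  549.5] z 238.0 yaw rel -20.42 F [0.2 0.1] -0.3 open 1.0
move [-509.2 -575.8  129. ] [-9.000e-02 -1.000e-02 -2.042e+01]
move [-429.6 -362.2   88.6] [-9.000e-02 -1.000e-02 -2.042e+01]
pegb [[-148.25893308  -21.07332323]
 [-204.41112934   28.81084447]]
pink, ornament [[-308.49174168 -171.63941416]
 [-245.8872152  -274.92362333]
 [-168.51979382 -308.99319716]
 [-112.9861545   209.01753336]]
```

Request:
move_arm:
  targets:
    - [[0.5,-60,-20,0,0,0,0],[0.5,-120,-50,0,0,0,-5],[0.5,-175,-80,10,0,0,-10],[0.5,-230,-110,15,0,0,-15],[0.5,-280,-145,20,0,0,-20.4],[0.5,-325,-185,25,0,0,-20.4],[0.5,-365,-230,30,0,0,-20.4],[0.5,-395,-280,40,0,0,-20.4],[0.5,-415,-330,50,0,0,-20.4],[0.5,-430,-362,60,0,0,-20.4]]

```text
clock: 1.35
tool_pos: [0.4838, 0.1374, 0.1781]
eef_rot: [-0.044, 0.999, -0.001, -0.001]
contact_force: [0.3, 0.7, -1.2]
opening: 0.502
finger_force: 0.0
```

Run:
```python
from h import *
here(); goal(-228,-168,110)
```

```text
t 1.35 bay [-227.9   57.3] z 178.1 yaw rel -0.2 F [0.3 0.7] -1.2 open 0.5
move [  -0.8 -225.1   68.4] [-0.09 -0.07 -0.2 ]
```

Now go over the start point and take a wrist look to check the gap before going down.

Request:
move_arm:
  targets:
    - [[0.5,0,-55,0,0,0,0],[0.5,0,-110,10,0,0,0],[0.5,0,-165,25,0,0,0],[0.5,0,-215,45,0,0,0],[0.5,0,-225,60,0,0,0],[0.5,0,-225,68,0,0,0],[0.5,0,-225,68,0,0,0]]

```text
clock: 2.22
tool_pos: [0.5041, -0.081, 0.1104]
eef_rot: [-0.047, 0.999, 0.001, -0.0]
contact_force: [1.0, -0.2, 0.2]
opening: 0.497
finger_force: 0.0
```

Run:
```python
from h import *
here(); goal(-228,-168,10)
c=r.camera_info('wrist'); im=r.snapshot('wrist')[:,:,::-1].copy(); cv2.imwrite('pics/w1.png',im)
print(c['R'].round(2).tolist(), (-c['R'].T@c['t']).round(3))
```

```text
t 2.225 bay [-227.5 -162. ] z 110.4 yaw rel 0.15 F [ 1.  -0.3] 0.2 open 0.5
move [  0.5  -6.1 100.4] [ 0.09 -0.03  0.15]
[[-0.09, 1.0, 0.0], [0.94, 0.09, 0.32], [0.32, 0.03, -0.95]] [ 0.42  -0.089  0.256]
```

View pics/w1.png

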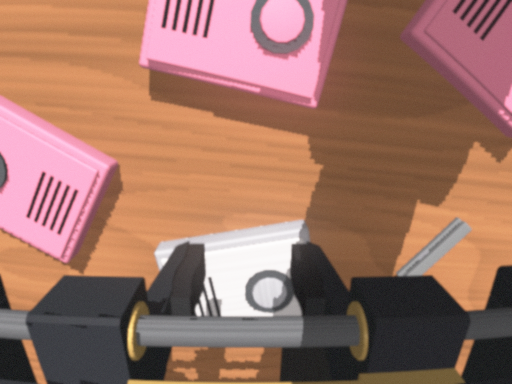

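The wrist view shows the bell's -x side as a light strip. Its foot runs (158,244)–(302,221) and its top edge (165,266)–(307,240). Peg_b is at (430,245).

Run:
```python
from h import *
c=r.camera_info('wrist')
print(w2bay(onz(c,[(158,244),(302,221)],0)),w2bay(onz(c,[(165,266),(307,240)],.026)), w2bay(onz(c,[(460,220),(402,275)],.01)))
```

```text
[[-179.72596832 -242.06110546]
 [-202.39688157 -114.42053485]] [[-172.77881334 -230.04953403]
 [-196.96467064 -114.24767847]] [[-206.84179096   23.23635739]
 [-152.8299332   -20.84884546]]
```

Request:
move_arm:
  targets:
    - [[0.5,0,-8,40,0,0,0.15],[0.5,0,-8,75,0,0,0.15],[0.5,0,-8,95,0,0,0.15],[0.5,0,-8,101,0,0,0.15],[0.5,0,-8,101,0,0,0.15],[0.5,-7,-8,101,0,0,0.15],[0.5,-14,-8,101,0,0,0.15],[0.5,-21,-8,101,0,0,0.15],[0.5,-28,-8,101,0,0,0.15],[0.5,-35,-8,101,0,0,0.15]]

```text
clock: 3.52
tool_pos: [0.5398, -0.0879, 0.0097]
eef_rot: [-0.044, 0.999, 0.0, -0.0]
contact_force: [-2.2, 0.2, 0.7]
opening: 0.502
finger_force: 1.2
```

Run:
```python
from h import *
here(); goal(-109,-170,9)
```

```text
t 3.525 bay [-192.6 -172.1] z 9.7 yaw rel -0.17 F [-2.2  0.4] 0.7 open 0.5
move [-83.6   2.4   0.6] [ 0.02 -0.05 -0.17]
```

Request:
move_arm:
  targets:
    - [[0.5,-8,0,0,0,0,0],[0.5,-16,0,0,0,0,0],[0.5,-24,0,0,0,0,0],[0.5,-32,0,0,0,0,0],[0.5,-40,0,0,0,0,0],[0.5,-48,0,0,0,0,0],[0.5,-55,0,0,0,0,0],[0.5,-62,0,0,0,0,0],[0.5,-68,0,0,0,0,0],[0.5,-73,0,0,0,0,0]]

```text
clock: 4.78
tool_pos: [0.6129, -0.0816, 0.0097]
eef_rot: [-0.044, 0.999, 0.0, -0.0]
contact_force: [-2.8, 0.1, -0.4]
opening: 0.502
finger_force: 0.9
```

Run:
```python
from h import *
here(); goal(-109,-170,9)
```

```text
t 4.775 bay [-119.2 -172.5] z 9.7 yaw rel -0.18 F [-2.8  0.4] -0.4 open 0.5
move [-10.2   2.5   0.7] [ 0.01  0.   -0.18]
```

Request:
move_arm:
  targets:
    - [[0.5,-3,0,0,0,0,0],[0.5,-6,0,0,0,0,0],[0.5,-8,0,0,0,0,0],[0.5,-9,0,0,0,0,0],[0.5,-10,0,0,0,0,0]]

```text
clock: 5.4
tool_pos: [0.6224, -0.0808, 0.0097]
eef_rot: [-0.044, 0.999, 0.0, -0.0]
contact_force: [-2.0, -0.2, 0.5]
opening: 0.501
finger_force: 0.9
```

Run:
```python
from h import *
here()
cv2.imwrite('pics/t2.png',cv2.resize(r.snapshot('top')[90:225,175:345,::-1],None,fx=4,fy=4,interpolation=cv2.INTER_CUBIC))
```

```text
t 5.4 bay [-109.7 -172.6] z 9.7 yaw rel -0.18 F [-2. -0.] 0.5 open 0.5
```

View pics/t2.png

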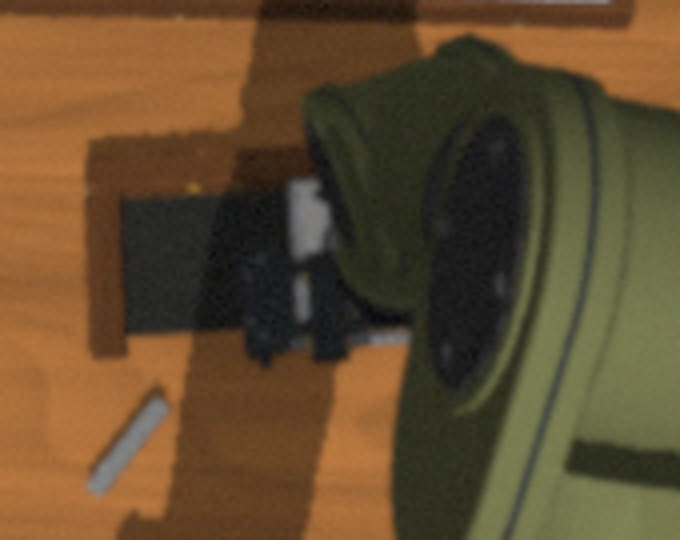

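The arm hides most of the bell, but its +y end is close to the rail (bell at about (310,215), rail foot at about row 190). The force is still only sliding friction, so I keep pushing until it rises.

Request:
move_arm:
  targets:
    - [[0.5,-1.5,0,0,0,0,0],[0.5,-3,0,0,0,0,0],[0.5,-4,0,0,0,0,0],[0.5,-4,0,0,0,0,0]]

```text
clock: 5.95
tool_pos: [0.6239, -0.0807, 0.0096]
eef_rot: [-0.044, 0.999, -0.0, -0.003]
contact_force: [-7.2, -0.3, 5.5]
opening: 0.499
finger_force: 3.7
```

Request:
move_arm:
  targets:
    - [[0.5,-2,0,0,0,0,0],[0.5,-3,0,0,0,0,0],[0.5,-3,0,0,0,0,0]]

```text
clock: 6.32
tool_pos: [0.6239, -0.0807, 0.0094]
eef_rot: [-0.044, 0.999, -0.001, -0.006]
contact_force: [-12.8, -0.2, 10.1]
opening: 0.501
finger_force: 6.4
```

Run:
```python
from h import *
here()
```

```text
t 6.325 bay [-108.2 -172.6] z 9.4 yaw rel -0.19 F [-12.8   1. ] 10.1 open 0.5
```

Request:
move_arm:
  targets:
    - [[0.5,8,0,0,0,0,0],[0.5,22,0,0,0,0,0],[0.5,25,0,-40,0,0,0],[0.5,25,0,-90,0,0,0],[0.5,25,-55,-100,0,0,0],[0.5,25,-110,-100,0,0,0],[0.5,0,-140,-100,0,0,0],[0.5,0,-140,-100,0,0,0]]

```text
clock: 7.32
tool_pos: [0.6441, -0.2236, 0.11]
eef_rot: [-0.041, 0.999, -0.001, 0.003]
contact_force: [-0.2, -0.3, 0.4]
opening: 0.498
finger_force: 0.0
```

Run:
```python
from h import *
here(); goal(-50,-265,110,90); goal(-50,-265,110,-90); print(r.get_state()['q'].round(2))
```

```text
t 7.325 bay [-101.  -316.8] z 110.0 yaw rel -0.49 F [-0.2 -0.2] 0.4 open 0.5
move [-50.6  52.2   0.1] [ -0.35   0.11 -90.49]
move [-50.6  52.2   0.1] [ 0.11  0.35 89.51]
[ 0.47  0.94 -0.41  1.48  0.46  0.82  1.55]
```

Request:
move_arm:
  targets:
    - [[0.5,-5,4,0,0,0,10],[0.5,-10,8,0,0,0,20],[0.5,-15,12,0,0,0,30],[0.5,-20,16,0,0,0,40],[0.5,-25,20,0,0,0,50],[0.5,-30,24,0,0,0,60],[0.5,-36,28,0,0,0,70],[0.5,-44,32,0,0,0,80],[0.5,-50,32,0,0,0,89.5],[0.5,-50,32,0,0,0,89.5]]

```text
clock: 8.57
tool_pos: [0.6895, -0.1813, 0.1097]
eef_rot: [0.671, 0.742, 0.001, 0.0]
contact_force: [-0.7, -0.2, -0.5]
opening: 0.498
finger_force: 0.0
```

Run:
```python
from h import *
here(); goal(-50,-265,9,-90); print(r.get_state()['q'].round(2))
cv2.imwrite('pics/w2.png',r.snapshot('wrist')[:,:,::-1])
cv2.imwrite('pics/t3.png',r.snapshot('top')[:,:,::-1])
```

```text
t 8.575 bay [ -52.  -278.8] z 109.7 yaw rel -89.45 F [-0.7 -0.1] -0.5 open 0.5
move [ 13.7   2.  100.7] [ 0.07 -0.02  0.55]
[ 0.19  0.96  0.    1.37 -0.01  0.81  0.3 ]
```

View pics/w2.png

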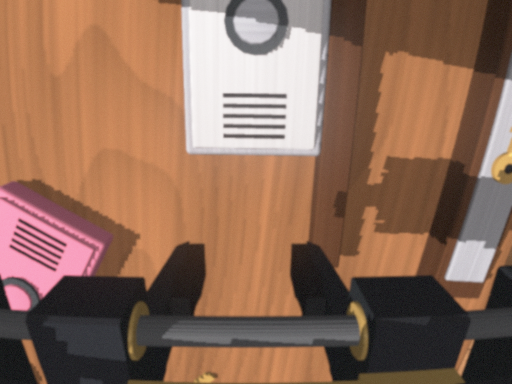

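The bell lies along the rail, square to it, with its -y edge at row 154 (columns 187–319). The fingers are clear of it, and the key bow just shows at (206,378).

Run:
```python
from h import *
c=r.camera_info('wrist')
print(w2bay(onz(c,[(187,154),(319,154),(183,20),(330,20)],.026)))
print('rail foot',w2bay(onz(c,[(325,100),(312,240)],.0)),w2bay(onz(c,[(325,100),(312,240)],.022)))
print('key',w2bay(onz(c,[(206,378)],.003)))
print(w2bay(onz(r.camera_info('top'),[(385,161),(400,174)],.003)))
```

```text
[[ -98.26030376 -241.47904251]
 [  -2.35295242 -240.64731783]
 [ -97.2915068  -152.02458009]
 [  -0.92137023 -150.96524227]]
rail foot [[   5.22500029 -203.29816758]
 [   3.46877959 -322.71807804]] [[ 7.88401825e-02 -2.02662940e+02]
 [-1.52624201e+00 -3.11805698e+02]]
key [[ -96.75590715 -486.93231878]]
[[ -93.01630265 -487.69352723]
 [-132.34276866 -524.00124621]]
```

Request:
move_arm:
  targets:
    - [[0.5,5,2,40,0,0,0.5],[0.5,5,2,75,0,0,0.5],[0.5,5,2,95,0,0,0.5],[0.5,5,2,101,0,0,0.5],[0.5,5,2,101,0,0,0.5],[0.5,13,2,101,0,0,0.5],[0.5,21,2,101,0,0,0.5],[0.5,29,2,101,0,0,0.5],[0.5,36,2,101,0,0,0.5],[0.5,43,2,101,0,0,0.5]]

```text
clock: 9.93
tool_pos: [0.6871, -0.1413, 0.0093]
eef_rot: [0.676, 0.737, -0.0, 0.001]
contact_force: [0.6, -3.0, 1.5]
opening: 0.504
finger_force: 1.5
```

Run:
```python
from h import *
here(); goal(-50,-139,9,-90)
```

```text
t 9.925 bay [ -50.8 -238.7] z 9.3 yaw rel -90.21 F [ 0.4 -3. ] 1.5 open 0.5
move [99.7  0.4  0.1] [ 0.07  0.11 -0.21]
```

Request:
move_arm:
  targets:
    - [[0.5,9,0,0,0,0,0],[0.5,18,0,0,0,0,0],[0.5,27,0,0,0,0,0],[0.5,36,0,0,0,0,0],[0.5,45,0,0,0,0,0],[0.5,54,0,0,0,0,0],[0.5,63,0,0,0,0,0],[0.5,72,0,0,0,0,0],[0.5,79,0,0,0,0,0],[0.5,85,0,0,0,0,0]]

```text
clock: 11.18
tool_pos: [0.679, -0.0551, 0.0086]
eef_rot: [0.675, 0.737, -0.0, -0.0]
contact_force: [-0.4, -2.0, 1.1]
opening: 0.5
finger_force: 1.4
```

Run:
```python
from h import *
here(); goal(-50,-139,9,-90)
c=r.camera_info('wrist'); im=r.snapshot('wrist')[:,:,::-1]; cv2.imwrite('pics/w3.png',im)
```

```text
t 11.175 bay [ -51.  -152.1] z 8.6 yaw rel -90.17 F [-0.5 -2. ] 1.1 open 0.5
move [13.1  0.9 -0.4] [-0.01 -0.01 -0.17]
```

View pics/w3.png

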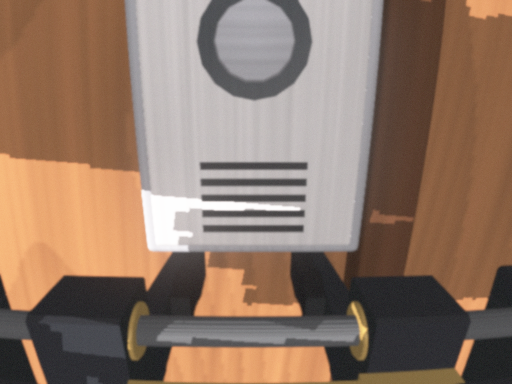

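The bell is square to the fingers and close along the rail, its right edge at about x=370 against the bar. About 13 mm is left to the stop.

Request:
move_arm:
  targets:
    - [[0.5,4,0,0,0,0,0],[0.5,7,0,0,0,0,0],[0.5,10,0,0,0,0,0],[0.5,12,0,0,0,0,0],[0.5,14,0,0,0,0,0],[0.5,15.5,0,0,0,0,0],[0.5,15.5,0,0,0,0,0]]

```text
clock: 12.1
tool_pos: [0.6777, -0.0404, 0.0086]
eef_rot: [0.675, 0.737, -0.0, -0.0]
contact_force: [0.3, -2.7, -0.9]
opening: 0.501
finger_force: 1.2
```

Request:
move_arm:
  targets:
    - [[0.5,1.5,0,0,0,0,0],[0.5,3,0,0,0,0,0],[0.5,4,0,0,0,0,0],[0.5,4,0,0,0,0,0]]

```text
clock: 12.6
tool_pos: [0.6774, -0.0403, 0.0087]
eef_rot: [0.676, 0.737, -0.002, 0.002]
contact_force: [0.3, -8.7, -1.2]
opening: 0.498
finger_force: 4.0
```

Run:
```python
from h import *
here()
```

```text
t 12.6 bay [ -51.3 -137.3] z 8.7 yaw rel -90.3 F [-0.5 -8.7] -1.2 open 0.5
```

Request:
move_arm:
  targets:
    - [[0.5,2,0,0,0,0,0],[0.5,3,0,0,0,0,0],[0.5,3,0,0,0,0,0],[0.5,-10,0,0,0,0,0],[0.5,-25,0,0,0,0,0],[0.5,-28,0,-40,0,0,0],[0.5,-28,0,-100,0,0,0],[0.5,-28,0,-120,0,0,0],[0.5,-28,0,-120,0,0,0]]

```text
clock: 13.72
tool_pos: [0.6808, -0.0638, 0.1301]
eef_rot: [0.675, 0.738, 0.001, 0.001]
contact_force: [0.3, 0.1, -1.0]
opening: 0.498
finger_force: 0.0
```

Run:
```python
from h import *
here(); goal(-128,-78,110,0)
cv2.imwrite('pics/w4.png',r.snapshot('wrist')[:,:,::-1])
```

```text
t 13.725 bay [ -50. -161.] z 130.1 yaw rel -90.16 F [0.3 0.1] -1.0 open 0.5
move [ 82.7 -78.3  19.9] [  0.16   0.1  -90.16]
```

View pics/w4.png

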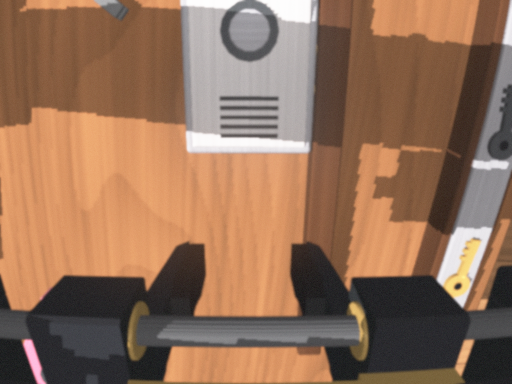

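The bell lies parallel to the rail, its edge at the rail foot near (309,152). I'll finish with a gentle confirming press from the -x side.

Request:
move_arm:
  targets:
    - [[0.4,8,-10,0,0,0,-10],[0.4,16,-20,0,0,0,-20],[0.4,25,-30,0,0,0,-30],[0.4,34,-40,0,0,0,-40],[0.4,43,-50,0,0,0,-50],[0.4,52,-60,0,0,0,-60],[0.4,62,-70,0,0,0,-70],[0.4,72,-78,0,0,0,-80],[0.4,80,-80,10,0,0,-90],[0.4,80,-80,20,0,0,-90]]

```text
clock: 15.02
tool_pos: [0.5915, 0.0095, 0.1064]
eef_rot: [-0.044, 0.999, 0.001, -0.002]
contact_force: [-0.1, -0.2, 1.0]
opening: 0.401
finger_force: 0.0
```

Run:
```python
from h import *
here(); goal(-128,-78,9,0)
```

```text
t 15.025 bay [-132.3  -79.8] z 106.4 yaw rel -0.18 F [-0.1 -0.2] 1.0 open 0.4
move [-4.6  1.6 97.4] [ 0.12 -0.23 -0.18]
```

Request:
move_arm:
  targets:
    - [[0.4,0,0,45,0,0,0],[0.4,0,0,80,0,0,0],[0.4,0,0,97,0,0,0],[0.4,0,0,97,0,0,0],[0.4,-8,0,97,0,0,0],[0.4,-15,0,97,0,0,0],[0.4,-20,0,97,0,0,0],[0.4,-23,0,97,0,0,0],[0.4,-25,0,97,0,0,0],[0.4,-27,0,97,0,0,0]]

```text
clock: 16.27
tool_pos: [0.6161, 0.0102, 0.0113]
eef_rot: [-0.044, 0.999, -0.001, -0.004]
contact_force: [-10.6, -0.8, 8.2]
opening: 0.404
finger_force: 5.3
```

Run:
```python
from h import *
here()
```

```text
t 16.275 bay [-107.7  -81.4] z 11.3 yaw rel -0.17 F [-10.6   0.2] 8.2 open 0.4
```

Request:
move_arm:
  targets:
    - [[0.4,8,0,0,0,0,0],[0.4,20,0,0,0,0,0],[0.4,20,0,-50,0,0,0],[0.4,20,0,-110,0,0,0],[0.4,20,-60,-130,0,0,0],[0.4,20,-120,-130,0,0,0],[0.4,20,-180,-130,0,0,0],[0.4,20,-240,-130,0,0,0],[0.4,20,-260,-130,0,0,0],[0.4,20,-260,-130,0,0,0]]

```text
clock: 17.52
tool_pos: [0.6229, -0.2511, 0.1414]
eef_rot: [-0.042, 0.999, -0.0, 0.0]
contact_force: [0.5, 1.8, 0.4]
opening: 0.397
finger_force: 0.0
```

Run:
```python
from h import *
here()
im=r.snapshot('top')[:,:,::-1]
cv2.imwrite('pics/t4.png',cv2.resize(im[105:215,175:305],None,fx=5,fy=5,interpolation=cv2.INTER_CUBIC))
```

```text
t 17.525 bay [-124.6 -342.2] z 141.4 yaw rel -0.34 F [0.6 1.8] 0.4 open 0.4
```

View pics/t4.png

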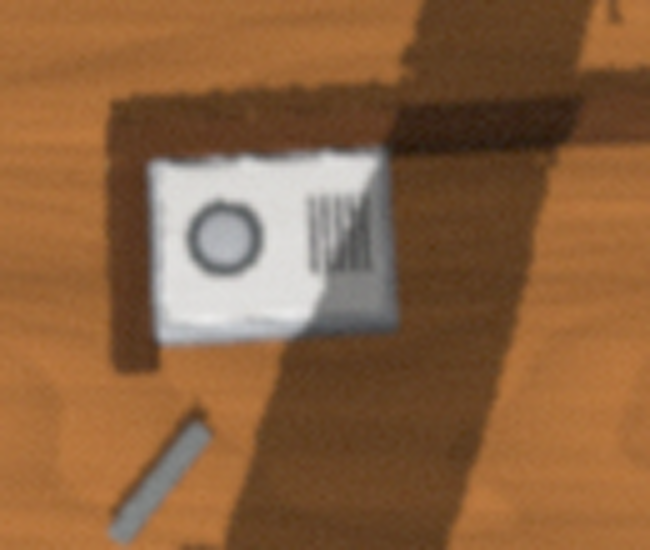

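The bell sits flush in the corner: its left edge lies on the stop at column 150 and its top edge along the rail at row 155. Peg_b is where it was. Both contact presses were firm, so I'm handing in.

```bash
python3 -c "
from plant import r
print(r.finish_job())"
```

```text
the job is handed in; nothing more can be done
None
```

I pushed the doorbell unit flush against the back rail and end stop and handed the job in at about 17.6 s of the 48 s allowed. The last top view shows it square in the corner with peg_b unmoved; I did not re-measure the other bystanders, and the hand-in gave no verdict.

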